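# Set the tattoo power supply four clicks up and switch it on

### The job

With a fingertip, push the black click-stop pointer dial on top of the power supply clockwise (seen from above) by exactly four clicks from where it stands, without gripping it and without ever running on towards a fifth click. Leave it resting in the fourth click, then press the round steel push button on the same lid right down and let it come back up. Push gently, and leave everything else on the counter where it stands.

Things in the scene. Friction and masses are not known exactly. Their poses are not given: they have to be found in the camera images.
- supply: Grey bench power supply fixed to the counter, 170 mm (its x) by 300 mm (its y), flat lid 55 mm above the counter. Origin: centre of its underside. On the lid stand the dial and the push button, 85 mm either side of the middle along its y (and up to 15 mm off it along x); which is on which side varies.
- dial_base: Fixed round aluminium plate under the dial, 84 mm across, 4 mm thick, with 18 even tick marks. Origin: centre of its underside, on the dial's upright axis, at lid height (55 mm above the counter). Its x axis points where the dial's nose points at the start (any direction).
- dial (a joint): Turn of the dial, rad: 0 at the start, growing clockwise seen from above. It rests only in clicks, 20 degrees (0.349) apart. Pushed past half-way to the next click it snaps into it; let go earlier, it falls back. Resistance peaks between clicks: 0.065 to 0.1 N m (2.5 to 4 N at 25 mm from the axis), plus slight damping. Hard stops at 2.6 either way.
- dial_nose (a point): Middle of the top edge of the dial's nose end, 32 mm from the axis, 93 mm above the counter; x points outward along the nose. The black dial: a skirt 68 mm across, top 67 mm above the counter, with an upright straight grip bar across it, 64 mm long, 14 mm thick, 26 mm high. A white line on the bar's top runs from the axis to the nose end.
- button (a joint): Travel of the push button in m: 0 up, 0.006 right down; it springs back, and right down takes about 5 N.
- button_top (a point): Centre of the top face of the round steel push button (30 mm across, in a black housing 46 mm across and 12 mm high), 77 mm above the counter when up; it is pressed straight down.
- tape_roll: Bystander: roll of white paper tape, 48 mm across, 18 mm high, lying on the supply's lid between the dial and the button. Origin: centre of its underside.
- ink_short: Bystander: small dark ink bottle, 36 mm across, 90 mm tall, standing to the left of the supply. Origin: centre of its underside.
- ink_tall: Bystander: small dark ink bottle with a white cap, 36 mm across, 115 mm tall, to the left of the supply. Origin: centre of its underside.
- squeeze: Bystander: white squeeze bottle, 56 mm across, 165 mm tall, to the right of the supply. Origin: centre of its underside.
- jar: Bystander: low white ointment jar, 60 mm across, 45 mm tall, on the robot's side of the supply. Origin: centre of its underside.
- dish: Bystander: shallow steel dish, 84 mm across, 22 mm tall, beyond the supply. Origin: centre of its underside.
- machine: Bystander: coil tattoo machine lying beyond the supply: steel frame with two brass coils and a tube, about 125 x 28 x 52 mm. Origin: under the middle of its frame.

How it is judged:
By the outcome, as a careful person would: the job done as asked, in the order asked, and still so for the second after the job is handed in, with the robot touching nothing.
It also fails if it takes over 58 s, if anything falls off the work surface, if the arm or the gripper's body presses on something with over 40 N, if the wrist force passes 120 N, or if a joint passes its speed limit or range.

### The arm

A 6-joint arm with a two-finger parallel gripper is mounted at the origin on the work surface. World frame = base frame: x ahead of the robot, y to its left, z up, the work surface at z = 0. Lengths are in mm, angles in degrees, forces in N, time in s.
With the tool pointing down it reaches from about 275 to 1000 mm from the base axis. Payload 8.4 kg.
Tool frame: the origin (TCP) lies at the very end of the fingers, on their centre line; the grasp point (between the pads) lies 19 mm behind it; z points along the fingers, y is the line along which they close (so a half turn about z gives the same grasp; the last joint's range is limited). The gripper opens to 85 mm and grips with 20 to 120 N. Pads are 22 mm wide; open, the fingers measure 114 mm over their backs; the gripper's body (76 mm by 85 mm) begins 54 mm behind the grasp point. The pads swing forward as they close: fully open they stand 13 mm farther back than shut.
Start: joints at [66.612, 20.225, 93.587, -0, 66.188, -0.138], TCP at [246.72, 574.245, 231.281] pointing down, gripper open.
Joint ranges: [-150.9, 150.9], [-52.94, 120.26], [3.33, 152.33], [-74.26, 254.26], [0, 154.13], [-172.89, 172.89]. Speed limits (degrees/s): [127.2, 127.2, 159.86, 180, 180, 180].

### API

Orientations are given as [roll, pitch, yaw] about the fixed x, y, z axes, in that order (R = Rz(yaw) Ry(pitch) Rx(roll)).
In Python, from bench import bot, viewer gives the robot as it stands. The module is installed in compiled form; this text tells all that it offers.
- The arm moves only by the tool drive_tool, never from a script. Its argument "deltas" is a list of rows, each a list of 3 entries, a list of its own where there are three numbers: the turn, a rotation vector about the tool's x, y, z in rad, then the shift along the tool's x, y, z in mm, then the closure, from -1 (fully open) to 1 (shut). A call has 1 to 10 rows; each row is the pose to reach, as a shift and turn from the pose commanded when the call began, along the tool's axes at that moment; what a row does not reach only later rows make up. A row lasts 1/10 s, in which the tool goes at most 50 mm and 8.59 degrees, less where a joint would pass 70% of its speed; a pose out of reach is approached as far as the arm can. A call with a gripper value outside its range is refused whole. The fingers move at their own pace and stop on an object; "newtons" is the grip in N (left out, the last holds). Time passes only in rows, so rows that repeat a pose let the fingers close. It gives the time, the measured TCP pose, the force and the opening at its end, in the units of the state.
- bot.read_state(): the state, without advancing time (a new reading comes with each control period).
- viewer.snapshot(name): name is "scene" or "top" or "wrist"; returns a dict with "image" (384x512x3 uint8, red, green, blue), "depth" (384x512 float32, mm along the optical axis (not along the pixel's ray), 0 where there is no reading), "fx", "fy", "cx", "cy" (pixels), "R" (3x3) and "t" (3): a world point X has camera coordinates R X + t; the wrist camera has in their place "mount" (4x4, takes a point from camera to tool coordinates, whose origin is the TCP and whose axes are the flange's). Camera axes: x right, y down, z forward; pixel columns grow to the right and rows downward; lengths in mm; the calibration is good to about 2 mm. The wrist camera is an equidistant fisheye: a pixel r from the principal point sees the ray r / f radians off the axis. A picture is of the moment at which its call begins: read the wrist's pose just before it.
- bot.finish_job(): hands the job in, once; it reports no verdict.
The state is a dict: "time_s": time; "q": joint angles; "joint_velocities": joint speeds; "effort": joint torques, N m; "eef_pos": TCP position; "eef_rot": TCP orientation; "contact_force": force on the tool from outside, world axes, zero at the start; "torque": the same for the moment, N m; "finger_gap": finger opening in mm.
Only numpy, scipy, OpenCV 4.12 (cv2) and the standard library are available. Lean on these libraries where they do the work, as an engineer would, in place of code of your own. Each camera call takes 0.05 s, during which the arm holds its last target. There are 200 camera calls.

## Working session

There is one attempt and no reset: what is moved stays moved. The work goes in short steps, Python scripts to look and compute and a tool call to move; the robot and the scene stay as the last step left them, time stands still between calls to the robot, and variables do not carry over. Pictures are saved under pics/ and viewed, on a budget of 10 in all, crops included, one or two more only if the job needs it, and the job is handed in when it is done.

Besides the shell and the picture viewer there is one more tool, called after "Request:" by a JSON object that holds its "op" and its "data", one argument or row to a line. drive_tool: Moves the arm, as the interface text tells. Its arguments: {"type":"object","properties":{"deltas":{"type":"array","items":{"type":"array"}},"newtons":{"type":"number"}},"required":["deltas"]}

```bash
mkdir -p pics
python3 - <<'E'
from bench import bot, viewer
import cv2,numpy as np,pickle
print(bot.read_state())
for n in ("top","scene"):
    s=viewer.snapshot(n); pickle.dump(s,open(n+".pkl","wb"))
    cv2.imwrite(f"pics/{n}0.png",cv2.resize(s["image"][...,::-1],None,fx=1.5,fy=1.5,interpolation=cv2.INTER_CUBIC))
    print(n,s["fx"],s["fy"],s["cx"],s["cy"],s["R"],s["t"])
E
```

```text
{'time_s': 0.0, 'q': array([ 6.66120245e+01,  2.02631117e+01,  9.36296312e+01, -4.40946283e-04,
        6.61894927e+01, -1.36852148e-01]), 'joint_velocities': array([-0.00692675, -0.05491364, -0.01914375, -0.04813785, -0.00364768,
        0.00315946]), 'effort': array([ 2.84217240e-03, -6.05247688e+01, -3.42065227e+01,  2.76144719e-04,
        9.38552519e-03,  8.76724528e-06]), 'eef_pos': array([246.5265189 , 573.79003797, 230.55073713]), 'eef_rot': array([-1.79917764e+02,  2.06737066e-04,  1.56749055e+02]), 'contact_force': array([-0.31004739,  0.25688548,  0.5441338 ]), 'torque': array([-0.00584028, -0.00054673, -0.00188152]), 'finger_gap': 85.5427452466969}
top 461.03993095590823 461.03993095590823 256.0990301333783 195.58482019321465 [[-1.93546478e-02 -9.99809044e-01 -2.69703650e-03]
 [-9.93651113e-01  1.95343199e-02 -1.10796550e-01]
 [ 1.10828077e-01  5.35485125e-04 -9.93839449e-01]] [  58.34869318  586.9494199  1107.88864458]
scene 398.3861456792869 398.3861456792869 260.2106911502705 191.5035854470548 [[ 0.63459966  0.77246983  0.02395068]
 [ 0.41588703 -0.3152108  -0.85304169]
 [-0.65139946  0.55130074 -0.52129285]] [-440.38874425 -155.58406147 1323.0758935 ]
```

View pics/top0.png

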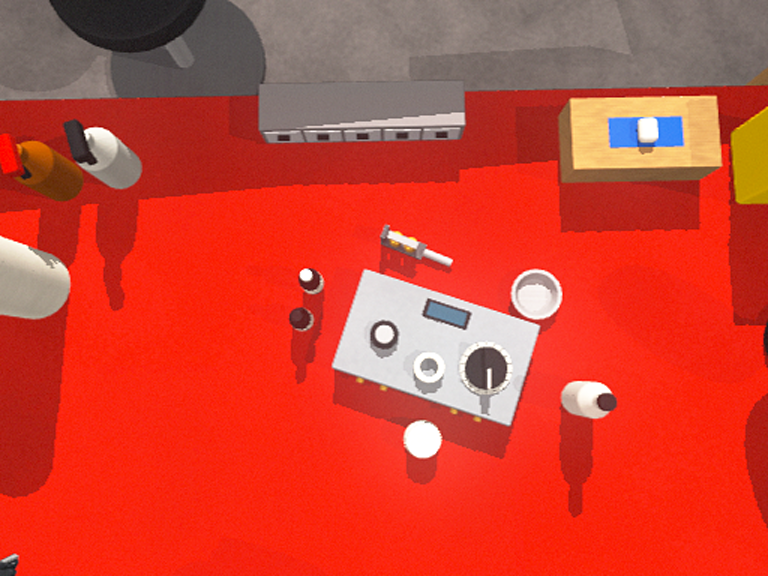

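View pics/scene0.png

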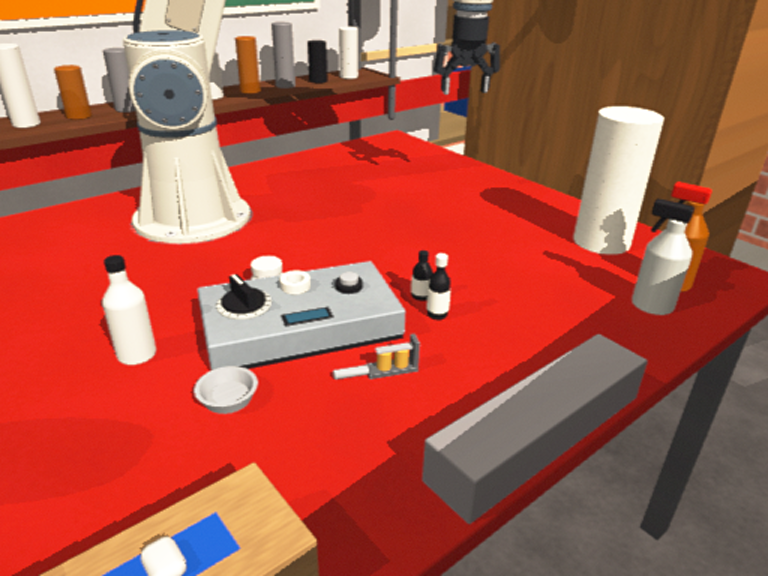

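The top view (1.5x) shows the dial at about (487,369), with its nose pointing down towards the robot. The button is at (384,334), the tape roll at (429,367) and the jar at (422,438). The supply is tilted about 15°. In the scene view, the dial is at (243,298) and the button at (348,282).

```bash
cat > h.py <<'E'
import numpy as np
def ray(s,u,v,z):
    d=s["R"].T@np.array([(u-s["cx"])/s["fx"],(v-s["cy"])/s["fy"],1]); o=-s["R"].T@s["t"]
    return o+d*(z-o[2])/d[2]
def proj(s,X):
    c=s["R"]@np.asarray(X,float)+s["t"]; return s["fx"]*c[0]/c[2]+s["cx"],s["fy"]*c[1]/c[2]+s["cy"]
E
python3 - <<'E'
import pickle,cv2,numpy as np
from h import *
s=pickle.load(open("top.pkl","rb")); im=s["image"].astype(int); g=im.sum(2)/3
for n,(u,v),z in (("dial",(487,369),59),("button",(384,334),77),("tape",(429,367),73),("jar",(422,438),45),("squeeze",(590,400),120),("nose~",(489,388),93)):
    print(n,ray(s,u/1.5,v/1.5,z).round(1))
# button: bright blob
def blob(u,v,r,mask,z,n):
    m=np.zeros(g.shape,np.uint8); m[v-r:v+r,u-r:u+r]=mask[v-r:v+r,u-r:u+r]
    k,l,st,c=cv2.connectedComponentsWithStats(m); i=1+np.argmax(st[1:,4]); 
    print(n,st[i],c[i],ray(s,*c[i],z).round(1)); return l==i
dark=(g<75).astype(np.uint8)
blob(256,223,14,(g>190).astype(np.uint8),77,"button")
blob(256,223,14,dark,67,"housing")
m=blob(325,246,22,dark,67,"skirt")
for z in (59,):
  pass
w=((g>130)&(np.hypot(*(np.indices(g.shape)-np.array([246,325])[:,None,None]))<13))
ys,xs=np.nonzero(w); P=np.array([ray(s,x,y,93)[:2] for x,y in zip(xs,ys)]); print(len(P),P.mean(0)); 
vx,vy,x0,y0=cv2.fitLine(P.astype(np.float32),cv2.DIST_HUBER,0,.01,.01).ravel(); print(np.degrees(np.arctan2(vy,vx)),x0,y0,P.min(0),P.max(0))
S=viewer=pickle.load(open("scene.pkl","rb"))
print("scene button",ray(S,348/1.5,277/1.5,77),"dial base",ray(S,244/1.5,301/1.5,59))
a=s["image"][215:280,225:365]; b=S["image"][165:225,125:265]
cv2.imwrite("pics/crop1.png",np.vstack([cv2.resize(x,(800,int(x.shape[0]*800/140)),interpolation=cv2.INTER_CUBIC)[:299] for x in(a,b)])[...,::-1])
E
```

```text
dial [ 460.8 -114.4   59. ]
button [518.7  48.3  77. ]
tape [465.7 -21.4  73. ]
jar [353.5  -9.   45. ]
squeeze [ 411.8 -257.8  120. ]
nose~ [ 431.7 -111.5   93. ]
button [242 209  28  28 393] [255.3129771  220.14249364] [524.7  49.9  77. ]
housing [247 215  15  17  51] [253.03921569 225.33333333] [513.   55.5  67. ]
skirt [313 232  12  27  84] [321.25       246.67857143] [ 459.4 -105.1   67. ]
43 [ 447.53967846 -113.99068533]
-2.4906313 452.03592 -112.21928 [ 433.25250905 -137.69539963] [ 463.05207228 -109.23476102]
scene button [527.20076336  46.15299634  77.        ] dial base [ 464.56680215 -108.17569058   59.        ]
```

View pics/crop1.png

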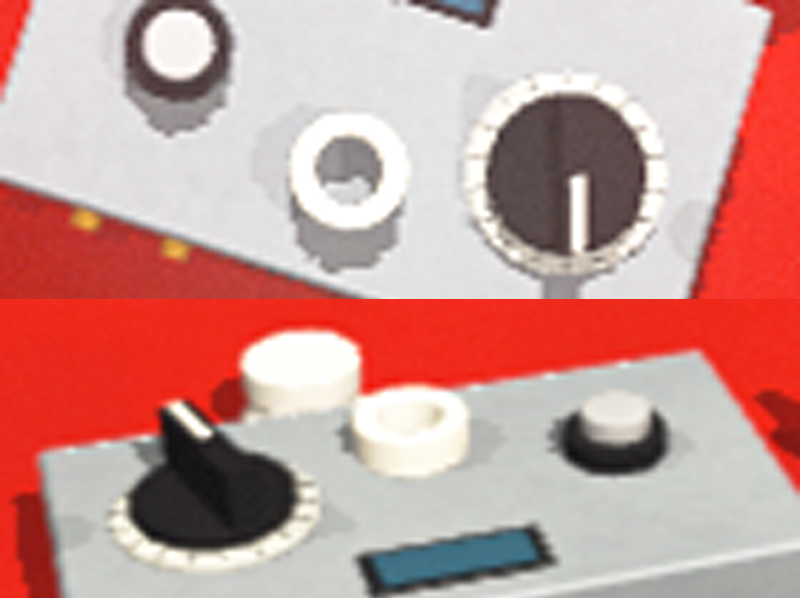

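The crop is 5.71x. In the top half, the dial plate spans x 463–668 and y 72–275, the white line runs (578,177)→(578,252), and the button centre is at (180,43). In the bottom half, the button top is at (615,410) and the white line runs from (178,402) to (210,438).

Run:
```python
import pickle
from h import *
s=pickle.load(open("top.pkl","rb"));S=pickle.load(open("scene.pkl","rb")); k=800/140
T=lambda x,y,z:ray(s,x/k+225,y/k+215,z).round(1)
U=lambda x,y,z:ray(S,x/k+125,(y-299)/k+165,z).round(1)
print("plate",T(565.5,173.5,59),"line",T(578,177,93),T(578,252,93),"btn",T(180,43,77),"tape",T(349,171,73))
print("scene plate",U(216,504,59),"line",U(210,438,93),U(178,402,93),"btn",U(615,410,77))
```

```text
plate [ 462.3 -112.8   59. ] line [ 460.8 -112.9   93. ] [ 430.7 -111.8   93. ] btn [519.   47.2  77. ] tape [465.1 -21.5  73. ]
scene plate [ 465.6 -108.4   59. ] line [ 470.  -109.4   93. ] [ 436.5 -106.4   93. ] btn [527.2  48.   77. ]
```

Request:
{"op": "drive_tool", "data": {
  "deltas": [
    [[0,0,0.12],[-45,-48,0],1],
    [[0,0,0.24],[-90,-96,0],1],
    [[0,0,0.36],[-135,-143,0],1],
    [[0,0,0.48],[-180,-191,0],1],
    [[0,0,0.6],[-225,-239,0],1],
    [[0,0,0.72],[-270,-286,0],1],
    [[0,0,0.84],[-315,-334,0],1],
    [[0,0,0.96],[-360,-382,10],1],
    [[0,0,1.09],[-405,-430,20],1],
    [[0,0,1.217],[-450,-477,30],1]
  ],
  "newtons": 40
}}

```text
time_s: 1.1
eef_pos: [418.3, 103.2, 218.5]
eef_rot: [180.0, -0.0, 86.7]
contact_force: [0.7, 0.0, 0.5]
finger_gap: 0.2
```

Request:
{"op": "drive_tool", "data": {
  "deltas": [
    [[0,0,0],[0,0,0],1],
    [[0,0,0],[0,0,0],1]
  ]
}}

```text
time_s: 1.3
eef_pos: [418.0, 104.0, 218.2]
eef_rot: [-180.0, -0.0, 86.9]
contact_force: [0.7, 0.2, -0.2]
finger_gap: -0.2
```

Request:
{"op": "drive_tool", "data": {
  "deltas": [
    [[0,0,0],[-35,15,8],1],
    [[0,0,0],[-70,30,16],1],
    [[0,0,0],[-105,46,24],1],
    [[0,0,0],[-140,61,32],1],
    [[0,0,0],[-175,77,38],1],
    [[0,0,0],[-175,77,38],1],
    [[0,0,0],[-175,77,38],1],
    [[0,0,0],[-175,77,38],1]
  ]
}}

```text
time_s: 2.1
eef_pos: [485.5, -71.9, 180.5]
eef_rot: [-180.0, -0.0, 87.1]
contact_force: [-0.0, -0.1, 0.3]
finger_gap: -0.2
```

Run:
```python
from bench import bot, viewer
import cv2,pickle,numpy as np
r=bot.read_state(); s=viewer.snapshot("wrist"); pickle.dump((r,s),open("w1.pkl","wb"))
print(r["eef_pos"],r["eef_rot"],r["contact_force"],s["fx"],s["cx"],s["cy"]); print(s["mount"].round(3))
cv2.imwrite("pics/w1.png",cv2.resize(s["image"][...,::-1],None,fx=1.5,fy=1.5,interpolation=cv2.INTER_CUBIC))
```

```text
[485.52690794 -71.92541852 180.45981942] [-1.79966405e+02 -2.72138320e-02  8.71440832e+01] [-0.03374891 -0.12707652  0.34262502] 297.3186396354542 256.64707679251626 192.31488749963907
[[-0.00000e+00 -9.48000e-01 -3.18000e-01  8.06970e+01]
 [ 1.00000e+00 -1.00000e-03  2.00000e-03  1.69400e+00]
 [-2.00000e-03 -3.18000e-01  9.48000e-01 -1.41887e+02]
 [ 0.00000e+00  0.00000e+00  0.00000e+00  1.00000e+00]]
```

View pics/w1.png

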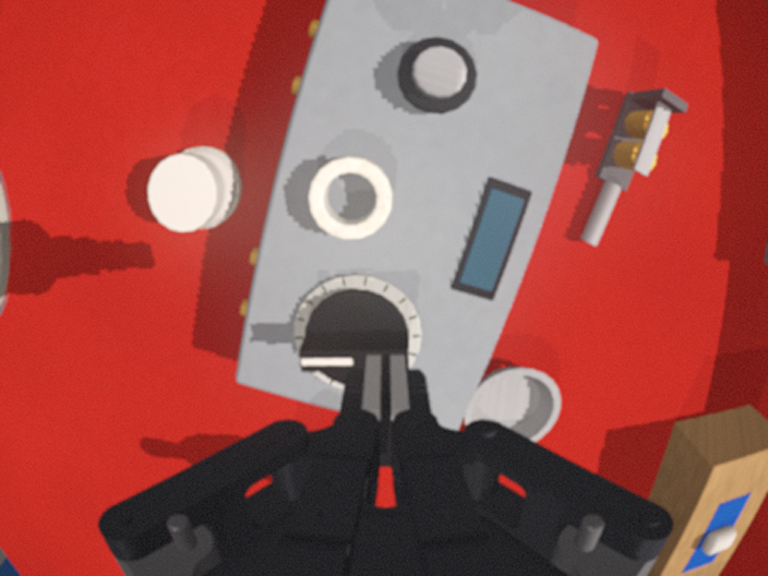

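The wrist view (1.5x) has world +y up and world +x right. The white line runs (352,363)→(302,363), the plate edges are at left 293, right 422 and top 273, the button top is at (441,70), and the fingertips end near row 353 at x 362–408.

```bash
cat >> h.py <<'E'
from scipy.spatial.transform import Rotation as Ro
def wray(r,s,u,v,z):
    x,y=(u-s["cx"])/s["fx"],(v-s["cy"])/s["fy"]; th=np.hypot(x,y)
    d=np.array([x/th*np.sin(th),y/th*np.sin(th),np.cos(th)])
    M=np.eye(4); M[:3,:3]=Ro.from_euler("xyz",r["eef_rot"],degrees=True).as_matrix(); M[:3,3]=r["eef_pos"]
    M=M@s["mount"]; d=M[:3,:3]@d; o=M[:3,3]; return o+d*(z-o[2])/d[2]
E
python3 - <<'E'
import pickle
from h import *
r,s=pickle.load(open("w1.pkl","rb"))
W=lambda x,y,z:wray(r,s,x/1.5,y/1.5,z).round(1)
print("line",W(352,363,93),W(302,363,93),"plate",W(293,335,59),W(422,335,59),W(357,273,59),"btn",W(441,71,77),"tape",W(350,197,73))
E
```

```text
line [ 466.5 -112.9   93. ] [ 436.9 -111.9   93. ] plate [ 425.4 -108.7   59. ] [ 509.8 -112.6   59. ] [470.7 -68.7  59. ] btn [524.   48.3  77. ] tape [470.7 -19.9  73. ]
```

Request:
{"op": "drive_tool", "data": {
  "deltas": [
    [[0,0,0],[0,3,20],1],
    [[0,0,0],[0,3,40],1],
    [[0,0,0],[0,3,60],1],
    [[0,0,0],[0,3,80],1],
    [[0,0,0],[0,3,95],1],
    [[0,0,0],[0,3,105],1],
    [[0,0,0],[-4,3,105],1],
    [[0,0,0],[-8,3,105],1],
    [[0,0,0],[-12,3,105],1],
    [[0,0,0],[-12,3,105],1]
  ]
}}

```text
time_s: 3.15
eef_pos: [488.7, -86.4, 76.2]
eef_rot: [179.9, 0.0, 87.0]
contact_force: [0.3, -0.4, 0.5]
finger_gap: 0.4
```

Run:
```python
from bench import bot, viewer
import cv2,pickle,numpy as np
r=bot.read_state(); s=viewer.snapshot("wrist"); pickle.dump((r,s),open("w2.pkl","wb"))
print(r["eef_pos"],r["eef_rot"],r["contact_force"])
cv2.imwrite("pics/w2.png",cv2.resize(s["image"][180:330,120:340,::-1],None,fx=3.5,fy=3.5,interpolation=cv2.INTER_CUBIC))
```

```text
[488.74814681 -86.39518098  76.24609396] [1.79917555e+02 1.49120558e-02 8.69906442e+01] [ 0.25140169 -0.38785501  0.47377683]
```

View pics/w2.png

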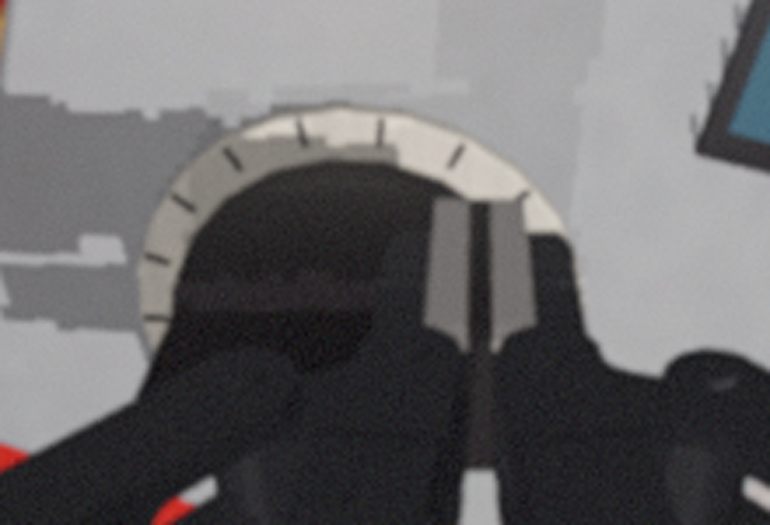

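The tip is beside the tail of the bar, low over the skirt, with no contact yet. The gripper hides the white line at about (350,300). Next I'll ease forward until I feel contact.

Request:
{"op": "drive_tool", "data": {
  "deltas": [
    [[0,0,0],[-2,0,0],1],
    [[0,0,0],[-4,0,0],1],
    [[0,0,0],[-6,0,0],1],
    [[0,0,0],[-6,0,0],1]
  ]
}}

```text
time_s: 3.6
eef_pos: [487.9, -92.0, 75.5]
eef_rot: [180.0, 0.0, 87.0]
contact_force: [-0.0, -0.2, -0.1]
finger_gap: 0.2
```

Request:
{"op": "drive_tool", "data": {
  "deltas": [
    [[0,0,0],[-1,0,0],1],
    [[0,0,0],[-2,0,0],1],
    [[0,0,0],[-2,0,0],1]
  ]
}}

```text
time_s: 3.9
eef_pos: [487.9, -93.7, 75.5]
eef_rot: [180.0, -0.0, 87.0]
contact_force: [-0.1, 0.9, 0.1]
finger_gap: -0.3
```

```bash
python3 -c "
import numpy as np
c=np.array([-18.9,-21.0])
for d in (2,4,6,8,10,11,12,13,14,16,18,20):
    t=np.radians(d);R=np.array([[np.cos(t),-np.sin(t)],[np.sin(t),np.cos(t)]]);print(d,t.round(3),(c-R@c).round(2))"
```

```text
2 0.035 [-0.74  0.65]
4 0.07 [-1.51  1.27]
6 0.105 [-2.3   1.86]
8 0.14 [-3.11  2.43]
10 0.175 [-3.93  2.96]
11 0.192 [-4.35  3.22]
12 0.209 [-4.78  3.47]
13 0.227 [-5.21  3.71]
14 0.244 [-5.64  3.95]
16 0.279 [-6.52  4.4 ]
18 0.314 [-7.41  4.81]
20 0.349 [-8.32  5.2 ]
```

Request:
{"op": "drive_tool", "data": {
  "deltas": [
    [[0,0,0.035],[-0.74,0.65,0],1],
    [[0,0,0.07],[-1.51,1.27,0],1],
    [[0,0,0.105],[-2.3,1.86,0],1],
    [[0,0,0.105],[-2.3,1.86,0],1]
  ]
}}

```text
time_s: 4.3
eef_pos: [489.5, -95.9, 75.5]
eef_rot: [-180.0, -0.0, 81.0]
contact_force: [0.5, 3.1, 1.0]
finger_gap: -0.2
```

Request:
{"op": "drive_tool", "data": {
  "deltas": [
    [[0,0,0.035],[-0.74,0.65,0],1],
    [[0,0,0.07],[-1.51,1.27,0],1],
    [[0,0,0.105],[-2.3,1.86,0],1],
    [[0,0,0.105],[-2.3,1.86,0],1]
  ]
}}

```text
time_s: 4.7
eef_pos: [491.0, -98.9, 75.5]
eef_rot: [180.0, 0.0, 75.0]
contact_force: [-0.3, -0.1, -0.1]
finger_gap: 0.0
```

Request:
{"op": "drive_tool", "data": {
  "deltas": [
    [[0,0,0.035],[-0.74,0.65,0],1],
    [[0,0,0.07],[-1.51,1.27,0],1],
    [[0,0,0.105],[-2.3,1.86,0],1],
    [[0,0,0.14],[-3.11,2.43,0],1],
    [[0,0,0.14],[-3.11,2.43,0],1]
  ]
}}

```text
time_s: 5.2
eef_pos: [492.5, -102.4, 75.5]
eef_rot: [-180.0, 0.0, 67.0]
contact_force: [0.2, 1.1, -0.3]
finger_gap: -0.2
```

Request:
{"op": "drive_tool", "data": {
  "deltas": [
    [[0,0,0.035],[-0.74,0.65,0],1],
    [[0,0,0.07],[-1.51,1.27,0],1],
    [[0,0,0.105],[-2.3,1.86,0],1],
    [[0,0,0.105],[-2.3,1.86,0],1]
  ]
}}

```text
time_s: 5.6
eef_pos: [493.3, -104.9, 75.5]
eef_rot: [-180.0, -0.0, 61.0]
contact_force: [0.6, 3.6, 0.6]
finger_gap: -0.2
```

Request:
{"op": "drive_tool", "data": {
  "deltas": [
    [[0,0,0.035],[-0.74,0.65,0],1],
    [[0,0,0.07],[-1.51,1.27,0],1],
    [[0,0,0.105],[-2.3,1.86,0],1],
    [[0,0,0.105],[-2.3,1.86,0],1]
  ]
}}

```text
time_s: 6.0
eef_pos: [493.8, -108.3, 75.5]
eef_rot: [180.0, 0.0, 55.0]
contact_force: [-0.0, 0.0, 1.2]
finger_gap: 0.2
```

Two clicks done, with contact felt exactly where expected. Same pattern for the third.

Request:
{"op": "drive_tool", "data": {
  "deltas": [
    [[0,0,0.035],[-0.74,0.65,0],1],
    [[0,0,0.07],[-1.51,1.27,0],1],
    [[0,0,0.105],[-2.3,1.86,0],1],
    [[0,0,0.14],[-3.11,2.43,0],1],
    [[0,0,0.14],[-3.11,2.43,0],1]
  ]
}}

```text
time_s: 6.5
eef_pos: [494.0, -112.2, 75.5]
eef_rot: [180.0, 0.0, 47.0]
contact_force: [0.3, -0.5, -0.3]
finger_gap: -0.2
```

Request:
{"op": "drive_tool", "data": {
  "deltas": [
    [[0,0,0.035],[-0.74,0.65,0],1],
    [[0,0,0.07],[-1.51,1.27,0],1],
    [[0,0,0.105],[-2.3,1.86,0],1],
    [[0,0,0.105],[-2.3,1.86,0],1]
  ]
}}

```text
time_s: 6.9
eef_pos: [494.0, -114.8, 75.5]
eef_rot: [-180.0, -0.0, 41.0]
contact_force: [1.7, 2.7, -0.1]
finger_gap: 0.0
```

Request:
{"op": "drive_tool", "data": {
  "deltas": [
    [[0,0,0.035],[-0.74,0.65,0],1],
    [[0,0,0.07],[-1.51,1.27,0],1],
    [[0,0,0.105],[-2.3,1.86,0],1],
    [[0,0,0.105],[-2.3,1.86,0],1]
  ]
}}

```text
time_s: 7.3
eef_pos: [493.2, -118.0, 75.5]
eef_rot: [180.0, 0.0, 35.0]
contact_force: [0.4, -0.1, 1.2]
finger_gap: 0.2
```

Run:
```python
from bench import bot, viewer
import cv2,pickle,numpy as np
r=bot.read_state(); s=viewer.snapshot("top"); S=viewer.snapshot("scene")
a=s["image"][205:285,225:365]; b=S["image"][150:230,125:265]
cv2.imwrite("pics/c3.png",np.vstack([cv2.resize(x,(525,300),interpolation=cv2.INTER_CUBIC) for x in(a,b)])[...,::-1])
```

```text
(no output)
```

View pics/c3.png

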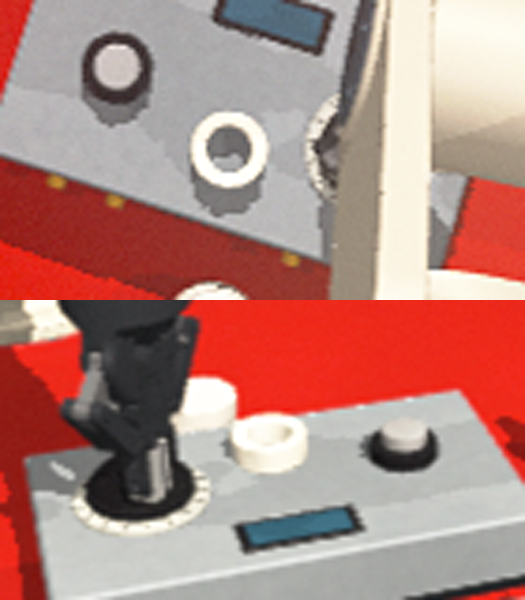

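The arm hides the dial in both fixed views: the top view is blocked from about x=330, and in the scene view the fingers at (150,470) cover the bar. The force pattern shows three clean clicks, so I'll do the fourth.

Request:
{"op": "drive_tool", "data": {
  "deltas": [
    [[0,0,0.035],[-0.74,0.65,0],1],
    [[0,0,0.07],[-1.51,1.27,0],1],
    [[0,0,0.105],[-2.3,1.86,0],1],
    [[0,0,0.14],[-3.11,2.43,0],1],
    [[0,0,0.14],[-3.11,2.43,0],1]
  ]
}}

```text
time_s: 7.9
eef_pos: [492.1, -121.8, 75.5]
eef_rot: [180.0, 0.0, 26.9]
contact_force: [0.3, -0.2, -0.1]
finger_gap: 0.2
```

Request:
{"op": "drive_tool", "data": {
  "deltas": [
    [[0,0,0.035],[-0.74,0.65,0],1],
    [[0,0,0.07],[-1.51,1.27,0],1],
    [[0,0,0.105],[-2.3,1.86,0],1],
    [[0,0,0.105],[-2.3,1.86,0],1]
  ]
}}

```text
time_s: 8.3
eef_pos: [491.3, -124.2, 75.5]
eef_rot: [-180.0, -0.0, 20.9]
contact_force: [1.0, 2.6, -1.6]
finger_gap: -0.1
```

Request:
{"op": "drive_tool", "data": {
  "deltas": [
    [[0,0,0.035],[-0.74,0.65,0],1],
    [[0,0,0.07],[-1.51,1.27,0],1],
    [[0,0,0.105],[-2.3,1.86,0],1],
    [[0,0,0.105],[-2.3,1.86,0],1]
  ]
}}

```text
time_s: 8.7
eef_pos: [489.4, -127.0, 75.5]
eef_rot: [180.0, 0.0, 14.9]
contact_force: [-0.1, 0.6, -0.1]
finger_gap: 0.1
```

Request:
{"op": "drive_tool", "data": {
  "deltas": [
    [[0,0,0],[8,0,0],1],
    [[0,0,0],[15,0,0],1],
    [[0,0,0],[15,0,-15],1],
    [[0,0,0],[15,0,-40],1],
    [[0,0,0],[15,0,-70],1],
    [[0,0,0],[15,0,-100],1],
    [[0,0,0],[30,-38,-110],1],
    [[0,0,0],[45,-77,-110],1],
    [[0,0,0],[61,-118,-110],1],
    [[0,0,0],[78,-160,-110],1]
  ]
}}

```text
time_s: 9.7
eef_pos: [524.5, 49.5, 186.0]
eef_rot: [180.0, -0.1, 14.9]
contact_force: [0.8, 0.3, 0.4]
finger_gap: -0.1
```

Request:
{"op": "drive_tool", "data": {
  "deltas": [
    [[0,0,0],[0,0,0],1],
    [[0,0,0],[0,0,0],1]
  ]
}}

```text
time_s: 9.9
eef_pos: [524.3, 48.9, 185.5]
eef_rot: [180.0, -0.0, 15.0]
contact_force: [-0.7, -0.2, -1.1]
finger_gap: 0.2
```

Run:
```python
from bench import bot, viewer
import cv2,pickle,numpy as np
r=bot.read_state(); s=viewer.snapshot("top"); S=viewer.snapshot("scene"); print(r["eef_pos"],r["eef_rot"])
pickle.dump((s,S),open("p4.pkl","wb"))
a=s["image"][215:280,295:355]; b=S["image"][170:220,125:195]
cv2.imwrite("pics/c4.png",np.hstack([cv2.resize(x,(400,int(x.shape[0]*400/x.shape[1])),interpolation=cv2.INTER_CUBIC)[:285] for x in(a,b)])[...,::-1])
```

```text
[524.32423387  48.8835165  185.51593031] [ 1.79982372e+02 -3.75852073e-03  1.50376927e+01]
```

View pics/c4.png

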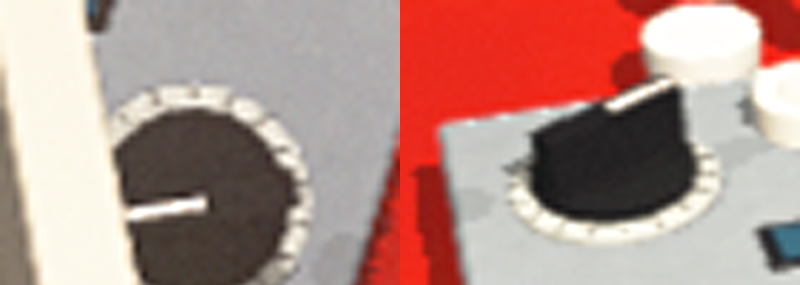

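In the top crop (left), the white line runs from (205,204) to (130,216). That is about 9° below image-left, whereas at the start it pointed straight down, so the dial has turned about 80°, or four clicks. In the scene crop (right), the line runs (610,106)→(680,80). I'll check both numerically and the bystanders too.

Run:
```python
import pickle
from h import *
s,S=pickle.load(open("p4.pkl","rb")); k=400/60; K=400/70
for n,a,b in (("top",ray(s,205/k+295,204/k+215,93),ray(s,130/k+295,216/k+215,93)),("scene",ray(S,210/K+125,106/K+170,93),ray(S,280/K+125,80/K+170,93))):
    d=b-a; A=np.degrees(np.arctan2(d[1],d[0])); print(n,a.round(1),b.round(1),"nose",A.round(1),"turned cw from 178/175:",178-A)
```

```text
top [ 461.7 -112.    93. ] [458.1 -85.8  93. ] nose 97.9 turned cw from 178/175: 80.09133530212776
scene [ 466.9 -107.8   93. ] [465.4 -75.6  93. ] nose 92.6 turned cw from 178/175: 85.42453529698437
```

Request:
{"op": "drive_tool", "data": {
  "deltas": [
    [[0,0,0],[0,0,25],1],
    [[0,0,0],[0,0,50],1],
    [[0,0,0],[0,0,75],1],
    [[0,0,0],[0,0,95],1],
    [[0,0,0],[0,0,103],1],
    [[0,0,0],[0,0,105],1],
    [[0,0,0],[0,0,105],1]
  ]
}}

```text
time_s: 10.7
eef_pos: [524.3, 47.1, 80.9]
eef_rot: [180.0, -0.0, 14.8]
contact_force: [-0.1, 0.3, -0.5]
finger_gap: -0.2
```

Request:
{"op": "drive_tool", "data": {
  "deltas": [
    [[0,0,0],[0,0,2],1],
    [[0,0,0],[0,0,4],1],
    [[0,0,0],[0,0,6],1],
    [[0,0,0],[0,0,8],1],
    [[0,0,0],[0,0,9],1],
    [[0,0,0],[0,0,9],1]
  ]
}}

```text
time_s: 11.3
eef_pos: [524.6, 47.7, 71.7]
eef_rot: [180.0, -0.1, 14.8]
contact_force: [2.2, -1.5, 4.8]
finger_gap: 0.1
```

Request:
{"op": "drive_tool", "data": {
  "deltas": [
    [[0,0,0],[0,0,0.5],1],
    [[0,0,0],[0,0,1],1],
    [[0,0,0],[0,0,1],1]
  ]
}}

```text
time_s: 11.6
eef_pos: [524.6, 47.7, 71.0]
eef_rot: [180.0, -0.1, 14.8]
contact_force: [2.4, -1.2, 8.2]
finger_gap: -0.1
```

Request:
{"op": "drive_tool", "data": {
  "deltas": [
    [[0,0,0],[0,0,0.5],1],
    [[0,0,0],[0,0,0.5],1],
    [[0,0,0],[0,0,0.5],1]
  ]
}}

```text
time_s: 11.9
eef_pos: [524.6, 47.7, 70.9]
eef_rot: [180.0, -0.1, 14.8]
contact_force: [-0.3, -1.1, 13.4]
finger_gap: -0.3
```

The force jumped to 13 N with almost no further travel, so the button is bottomed. I'll lift off and check.

Request:
{"op": "drive_tool", "data": {
  "deltas": [
    [[0,0,0],[0,0,-3],1],
    [[0,0,0],[0,0,-6],1],
    [[0,0,0],[0,0,-12],1],
    [[0,0,0],[0,0,-30],1],
    [[0,0,0],[0,0,-60],1],
    [[0,0,0],[0,0,-90],1],
    [[0,0,0],[0,0,-120],1],
    [[0,0,0],[-20,-30,-150],1],
    [[0,0,0],[-40,-70,-160],1],
    [[0,0,0],[-60,-110,-160],1]
  ]
}}

```text
time_s: 12.9
eef_pos: [437.0, 139.4, 231.5]
eef_rot: [-180.0, -0.1, 14.7]
contact_force: [0.3, 0.7, -0.7]
finger_gap: -0.1
```

Run:
```python
from bench import bot, viewer
import cv2,numpy as np
r=bot.read_state(); print(r["eef_pos"],r["contact_force"])
s=viewer.snapshot("top"); S=viewer.snapshot("scene")
a=s["image"][140:310,180:420]; b=S["image"][130:290,50:320]
cv2.imwrite("pics/end.png",np.vstack([cv2.resize(x,(480,299),interpolation=cv2.INTER_CUBIC) for x in(a,b)])[...,::-1])
```

```text
[436.99683692 139.40780655 231.53932924] [ 0.25901272  0.68688338 -0.65714919]
```

View pics/end.png

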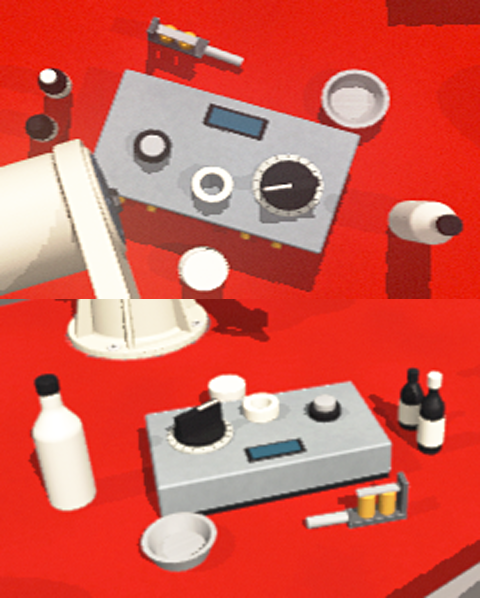

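The end view shows the dial at (288,187) with its nose left and slightly down, unchanged since the fourth click. The button is up at (152,146) in the top view and (324,400) in the scene view. All the bystanders are in place and the arm is clear.

```bash
python3 -c "
from bench import bot
print(bot.finish_job())"
```

```text
the job is handed in; nothing more can be done
None
```

I turned the dial four clicks clockwise with the closed fingertips on one side of the bar. I then pressed the steel button right down, let it come back up, and handed the job in at about 13 s.

- **Dial:** Each click showed a push of about 3 to 4 N, then a drop to near zero as it snapped in. The finger stopped about 8° short of the fourth click, so it never pushed towards a fifth. Afterwards the top view measured 80.1° of turn. The scene view gave 85° against the same start direction, or about 82° against its own rougher start reading, so both point to four clicks.
- **Button:** The tip bottomed at about 71 mm. The force then rose from 8 to 13 N with no more travel, and the button looked up again in the last pictures.
- **Surroundings:** By eye in those pictures, nothing else on the counter had moved, and the arm was clear.
- **Less certain:** The arm hid the dial from the fixed cameras while I was pushing, so I counted the clicks by force alone until the check after the fourth. During clicks 2 to 4 the sideways force was turned somewhat from the expected push direction. I put that down to friction along the bar, from a small error in the axis estimate.

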